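# Reset the iris of the gem inspection light

## Task

On the gem inspection light, gently push the upright pin of the iris lever round until the lever stands over the green band (iris fully open), then push it back the other way until the lever stands over the middle of the red marker, with red showing on both sides of it, and come away. Push with the outside of the fingers only: do not pinch the pin, do not shift the red marker, and leave the gem in its cup and everything else on the bench where it is.

Things in the scene. Friction and masses are not known exactly. Their poses are not given: they have to be found in the camera images.
- stage: gem inspection light: grey round drum fixed to the bench, 170 mm across, white scale plate (176 mm across, top at height 45 mm), black ticks 10 degrees apart, green band at one end, black power box at the back. Origin on the drum's axis at bench height, z up, x axis towards the middle of the lever's travel. On it turns the aluminium iris ring (128 mm across, top at height 59 mm)
- iris (a joint): angle of iris ring and lever, rad, 0 to 1.9 (hard stops), growing anticlockwise from above. The lever's bearing about the drum's axis from the stage's x axis is this value minus 0.95. Starts between 0.2 and 1.35. Green band: 1.70 to 1.90. Friction holds it where it is left; about 2 N at the pin moves it
- lever: iris ring and its lever: dark steel arm 7 mm wide (height 52 to 57 mm) reaching radially from the ring to 122 mm from the drum's axis, with an upright black pin 14 mm across, centred 115 mm from the axis, up to height 95 mm. Origin on the drum's axis at bench height; x axis along the lever towards the pin, z up
- pin_top (a point): centre of the top of the lever's black pin, height 95 mm, 115 mm from the drum's axis
- pointer (a point): point on the lever's centre line, 86 mm from the drum's axis, where it passes above the scale and the marker
- marker (a joint): angle of the red marker on the scale, same zero and direction as joint iris, 0.2 to 1.15; the lever is over the middle of the marker when the two joints are equal. Stiff friction clip: not to be moved
- marker_mid (a point): middle of the red marker's top, 86 mm from the drum's axis, height 49 mm. The marker is a red clip on the rim of the scale, 20 mm wide along the rim, 20 mm radially, that passes under the lever with 3 mm to spare
- gem_cup: small brass cup, 24 mm across, with a blue stone, 23 mm tall in all, standing loose on the glass at the middle of the light (glass top at height 52 mm); origin under its centre
- jar: bystander, loose: round screw-lid jar, clear with an orange cap, 40 mm across, 50 mm tall, standing on the bench beside the light stage; origin under its centre
- ring_cone: bystander, loose: small brass cone stand for finger rings, 40 mm across, 55 mm tall, on the bench on the other side of the light stage; origin under its centre
- screwdriver: bystander, loose: yellow-handled screwdriver lying on the left, 170 mm long; origin under its middle
- pliers: bystander, loose: pliers with one blue and one yellow handle lying on the right, 150 mm long; origin under the pivot
- spray: bystander, loose: pinkish bottle with white cap standing on the left, 64 mm across, 170 mm tall; origin under its centre
- dish: bystander, loose: shallow white dish, 80 mm across, on the right; origin under its centre

How it is judged:
By the outcome, as a careful person would: the job done as asked, in the order asked, and still so for the second after the job is handed in, with the robot touching nothing.
It also fails if it takes over 48 s, if anything falls off the work surface, if the arm or the gripper's body presses on something with over 40 N, if the wrist force passes 120 N, or if a joint passes its speed limit or range.

## Robot

A 6-joint arm with a two-finger parallel gripper is mounted at the origin on the work surface. World frame = base frame: x ahead of the robot, y to its left, z up, the work surface at z = 0. Lengths are in m, angles in degrees, forces in N, time in s.
With the tool pointing down it reaches from about 0.4 to 0.825 m from the base axis. Payload 7 kg.
Tool frame: the origin (TCP) lies at the very end of the fingers, on their centre line; the grasp point (between the pads) lies 19 mm behind it; z points along the fingers, y is the line along which they close (so a half turn about z gives the same grasp; the last joint's range is limited). The gripper opens to 88 mm and grips with 3 to 60 N. Pads are 19 mm wide; open, the fingers measure 130 mm over their backs; the gripper's body (78 mm by 193 mm) begins 47 mm behind the grasp point.
Start: joints at [91.679, 20.546, 0.682, 0, -70.136, -16.507], TCP at [0.173, 0.652, 0.227] pointing down, gripper open.
Joint ranges: [-176.03, 176.03], [-82.01, 121.73], [-58.28, 71.71], [-173.87, 95.51], [-174.79, -0.11], [-173.66, 173.66]. Speed limits (degrees/s): [136.94, 136.94, 172.46, 180, 180, 180].

## Interface

Orientations are given as [roll, pitch, yaw] about the fixed x, y, z axes, in that order (R = Rz(yaw) Ry(pitch) Rx(roll)).
In Python, from plant import ctrl gives the robot as it stands.
- The arm moves only by the tool carry_out, never from a script. Its argument "deltas" is a list that holds one entry, the list of rows, each a list of 5 numbers: the shift along the tool's x, y, z scaled (see below), then the turn about the tool's z scaled (see below), then the opening, from -1 (shut) to 1 (fully open). A call has 1 to 5 rows; each row is the pose to reach, as a shift and turn from the pose commanded when the call began, along the tool's axes at that moment, turning the shorter way round; what a row does not reach only later rows make up. The controller multiplies each number of a shift by 20 cm and each number of a turn by 2 pi rad. A row lasts 1/10 s, in which the tool goes at most 50 mm and 8.59 degrees, less where a joint would pass 70% of its speed; a pose out of reach is approached as far as the arm can. A call with a number of a shift or a turn outside -1 to 1 is refused whole. A call with a gripper value outside its range is refused whole. The fingers move at their own pace and stop on an object; the grip force is fixed at half the most. Time passes only in rows, so rows that repeat a pose let the fingers close. It gives the time, the measured TCP pose, the force, the opening and the grip force at its end, in the units of the state.
- ctrl.get_obs(): the state, without advancing time (a new reading comes with each control period).
- ctrl.snapshot(name): name is "scene" or "side" or "wrist"; returns a dict with "color" (384x512x3 uint8, red, green, blue), "camera_matrix" (3x3 intrinsics, pixels), "R" (3x3) and "t" (3): a world point X has camera coordinates R X + t. Camera axes: x right, y down, z forward; pixel columns grow to the right and rows downward; lengths in m; the calibration is good to about 2 mm. The wrist camera is an equidistant fisheye: a pixel r from the principal point sees the ray r / f radians off the axis. A picture is of the moment at which its call begins. There is no depth.
- ctrl.close_job(): hands the job in; it is judged then, once.
Trained networks look in a picture, given as the dict that the camera call returned (one of the last four; its "shot" number tells which), for a name from the list of things; names that differ only in an ending like _2 or _b are one class to them, and where a whole thing is asked for, a point or a joint stands for the part that bears it (a point fixed in the world has none). Each returns a list of dicts, best first, with "p" (0 to 1); they miss things now and then, are a little off and sometimes report something else, mostly with a low value. They report only what shows in the picture. A call takes as long as a camera call.
- ctrl.search_frame(picture, name): "centre" ([column, row] in pixels, amid what is visible of it).
- ctrl.silhouettes(picture, name): "mask" (384x512 bool, what is visible of it) and "centre" ([column, row] in pixels, amid what is visible of it).
- ctrl.spot_point(picture, name): "centre" ([column, row] in pixels: a listed point, or the origin of a listed thing).
The state is a dict: "clock": time; "joint_pos": joint angles; "qvel": joint speeds; "tau": joint torques, N m; "tool_pos": TCP position; "orientation": TCP orientation; "force": force on the tool from outside, world axes, zero at the start; "moment": the same for the moment, N m; "opening": finger opening in m; "gripper_force": force on a finger pad.
Only numpy, scipy, OpenCV 4.12 (cv2) and the standard library are available. Lean on these libraries where they do the work, as an engineer would, in place of code of your own. Each camera call takes 0.05 s, during which the arm holds its last target. There are 200 camera calls.

## Working session

There is one attempt and no reset: what is moved stays moved. The work goes in short steps, Python scripts to look and compute and a tool call to move; the robot and the scene stay as the last step left them, time stands still between calls to the robot, and variables do not carry over. Pictures are saved under pics/ and viewed, at most 12 in all, crops included, and the job is handed in when it is done.

Besides the shell and the picture viewer there is one more tool, called after ">>>" by a JSON object that holds its "method" and its "body". carry_out: Moves the arm, as the interface text tells. Its arguments: {"type":"object","properties":{"deltas":{"type":"array"}},"required":["deltas"]}

```bash
mkdir -p pics; ls
cat > h.py <<'E'
import numpy as np, cv2
from plant import ctrl
def ray(s,px):
    K=np.array(s["camera_matrix"]);R=np.array(s["R"]);t=np.array(s["t"])
    d=np.linalg.solve(K,[px[0],px[1],1.0]); return -R.T@t, R.T@d
def atz(s,px,z):
    o,d=ray(s,px); return o+d*(z-o[2])/d[2]
def proj(s,X):
    c=np.array(s["R"])@X+np.array(s["t"]); p=np.array(s["camera_matrix"])@c; return p[:2]/p[2]
def tri(s1,p1,s2,p2):
    A=[];b=[]
    for s,p in((s1,p1),(s2,p2)):
        o,d=ray(s,p); d=d/np.linalg.norm(d); M=np.eye(3)-np.outer(d,d); A.append(M); b.append(M@o)
    return np.linalg.lstsq(np.vstack(A),np.hstack(b),rcond=None)[0]
E
python3 - <<'E'
from h import *
np.set_printoptions(precision=4,suppress=True)
S={n:ctrl.snapshot(n) for n in("scene","side")}
for n,s in S.items():
    cv2.imwrite(f"pics/{n}0.png",s["color"][:,:,::-1])
    print(n, "cam at",-np.array(s["R"]).T@s["t"])
Z={"pin_top":.095,"pointer":.057,"marker_mid":.049,"stage":0,"gem_cup":.052,"jar":0,"ring_cone":0,"spray":0,"dish":0,"pliers":0,"screwdriver":0}
for k,z in Z.items():
    for n,s in S.items():
        for r in ctrl.spot_point(s,k)[:1]: print(k,n,r["p"],np.array(r["centre"]),atz(s,r["centre"],z))
o=ctrl.get_obs();print(o["clock"],o["tool_pos"],o["orientation"],o["opening"])
E
```

```text
pics
scene cam at [ 1.1614 -0.5315  1.1051]
side cam at [ 0.291  -0.8426  0.731 ]
pin_top scene 0.78 [287.6 245.6] [ 0.6835 -0.0536  0.095 ]
pin_top side 0.73 [320.7 190.7] [ 0.6784 -0.0646  0.095 ]
pointer scene 0.75 [279.  246.2] [ 0.6527 -0.0548  0.057 ]
pointer side 0.85 [307.2 201. ] [ 0.6459 -0.0565  0.057 ]
marker_mid scene 0.51 [291.6 244.1] [ 0.6648 -0.0202  0.049 ]
marker_mid side 0.39 [307.5 195.7] [ 0.6593 -0.0237  0.049 ]
stage scene 0.55 [269.1 229.3] [ 0.5626 -0.0136  0.    ]
stage side 0.86 [278.1 208.4] [ 0.5778 -0.0065  0.    ]
gem_cup scene 0.49 [272.8 220.4] [ 0.5736 -0.0104  0.052 ]
gem_cup side 0.56 [278.2 195.8] [ 0.5735 -0.011   0.052 ]
jar scene 0.57 [303.6 200.4] [0.5448 0.137  0.    ]
jar side 0.71 [252.9 183.9] [0.5315 0.1297 0.    ]
ring_cone side 0.56 [289.8 249.8] [ 0.561  -0.1772  0.    ]
spray scene 0.9 [339.7 128.7] [0.3842 0.4515 0.    ]
spray side 0.6 [203.6 136.8] [0.4128 0.47   0.    ]
dish scene 0.61 [150.3 359.4] [ 0.6795 -0.4756  0.    ]
dish side 0.69 [384.7 340.7] [ 0.6784 -0.4696  0.    ]
pliers scene 0.69 [104.4 268. ] [ 0.3828 -0.4465  0.    ]
pliers side 0.78 [242.5 361.8] [ 0.3766 -0.4513  0.    ]
screwdriver scene 0.52 [271.3 223.8] [0.5514 0.004  0.    ]
screwdriver side 0.51 [250.2 140.6] [0.5847 0.4073 0.    ]
1.2 [0.1728 0.6525 0.2265] [179.9948  -0.0021 -14.8297] 0.08730688084030176
```

Run:
```python
import cv2,numpy as np
a=cv2.imread("pics/scene0.png")[150:310,190:360];b=cv2.imread("pics/side0.png")[130:290,210:380]
f=lambda i:cv2.resize(i,(400,376),interpolation=cv2.INTER_CUBIC)
cv2.imwrite("pics/c0.png",np.hstack([f(a),f(b)]))
```

```text
(no output)
```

View pics/c0.png

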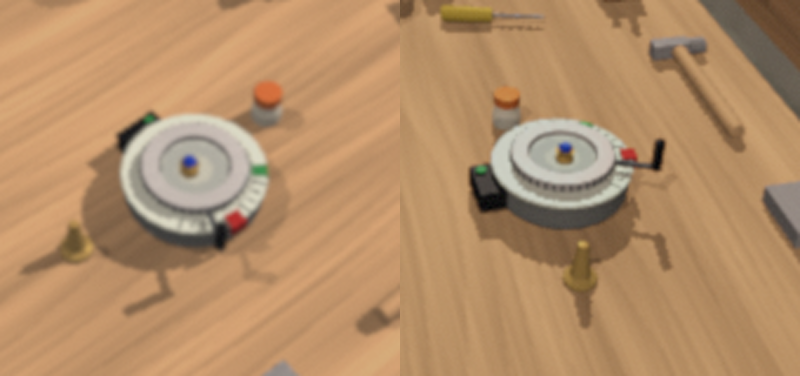

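View pics/side0.png

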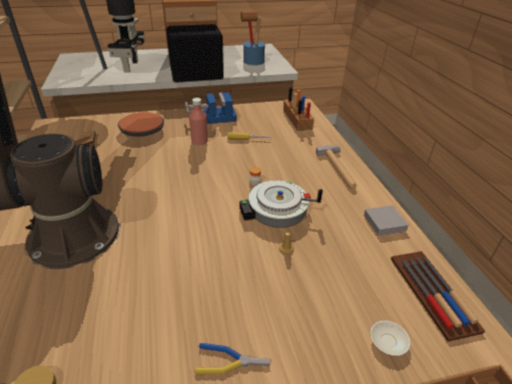

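```bash
cat >> h.py <<'E'
from scipy.optimize import least_squares
def cen(s):
    im=s["color"]; hsv=cv2.cvtColor(im,cv2.COLOR_RGB2HSV); m=((hsv[...,1]<60)&(hsv[...,2]>150)).astype(np.uint8)
    c0=proj(s,np.array([.573,-.010,.045])).astype(int); w=np.zeros_like(m); cv2.circle(w,tuple(int(v) for v in c0),70,1,-1)
    n,l,st,_=cv2.connectedComponentsWithStats(m*w); i=1+st[1:,4].argmax()
    c,_=cv2.findContours((l==i).astype(np.uint8),cv2.RETR_EXTERNAL,cv2.CHAIN_APPROX_NONE)
    h=cv2.convexHull(max(c,key=len))[:,0]
    P=np.array([atz(s,p,.045)[:2] for p in h])
    r=least_squares(lambda q:np.hypot(*(P-q[:2]).T)-q[2],[.573,-.01,.088],loss="soft_l1",f_scale=.001)
    return r.x,np.sqrt(np.mean(r.fun**2))
def blob(s,kind,z,ctr,rmin=.066,rmax=.1):
    im=s["color"]; hsv=cv2.cvtColor(im,cv2.COLOR_RGB2HSV); H,Sa=hsv[...,0],hsv[...,1]
    m={"red":((H<6)|(H>172))&(Sa>140),"green":(H>45)&(H<90)&(Sa>80)}[kind]
    y,x=np.nonzero(m); 
    P=[atz(s,p,z)[:2] for p in zip(x,y)]
    return np.array([p for p in P if rmin<np.hypot(*(p-ctr))<rmax])
E
python3 - <<'E'
from h import *
np.set_printoptions(precision=4,suppress=True)
S={n:ctrl.snapshot(n) for n in("scene","side")}
cs={n:cen(s) for n,s in S.items()};print(cs)
c=np.mean([v[0][:2] for v in cs.values()],axis=0);print("c",c)
for n,s in S.items():
    for k,z in(("red",.049),("green",.045)):
        P=blob(s,k,z,cs[n][0][:2])
        if len(P): d=P.mean(0)-cs[n][0][:2];print(n,k,len(P),P.mean(0),np.hypot(*d),np.degrees(np.arctan2(d[1],d[0])))
    for k,z in(("pin_top",.095),("pointer",.057),("marker_mid",.049)):
        r=ctrl.spot_point(s,k)[0]; p=atz(s,r["centre"],z)[:2]; d=p-cs[n][0][:2];print(n,k,r["p"],p,np.hypot(*d),np.degrees(np.arctan2(d[1],d[0])))
print(ctrl.get_obs()["clock"])
E
```

```text
{'scene': (array([ 0.5737, -0.0126,  0.088 ]), np.float64(0.0007805197894441844)), 'side': (array([ 0.574 , -0.0111,  0.0883]), np.float64(0.0007752727427983906))}
c [ 0.5738 -0.0118]
scene red 44 [ 0.6626 -0.0236] 0.08956534817600367 -7.0815911645265945
scene green 24 [0.5677 0.0288] 0.04182182043975684 98.22336822978285
scene pin_top 0.67 [ 0.6798 -0.0646] 0.11817460947090244 -26.115998070524753Traceback (most recent call last):
  File "<stdin>", line 11, in <module>
IndexError: list index out of range
```

```bash
cat >> h.py <<'E'
def delta(p0,y0,p1,y1):
    a=np.radians(y0); d=np.array(p1)-p0
    ex=np.array([np.cos(a),np.sin(a),0]);ey=np.array([np.sin(a),-np.cos(a),0])
    t=-((y1-y0+180)%360-180)/360
    return np.round([d@ex/.2,d@ey/.2,-d[2]/.2,t],4)
C=np.array([.5738,-.0118])
def at(b,r,off,z):  # bearing deg, radius, tangential offset (+ anticlockwise)
    b=np.radians(b); return np.array([C[0]+r*np.cos(b)-off*np.sin(b),C[1]+r*np.sin(b)+off*np.cos(b),z])
E
python3 - <<'E'
from h import *
np.set_printoptions(precision=4,suppress=True)
p0=np.array([.1728,.6525,.2265]);y0=-14.83;p1=at(-26,.115,-.05,.2265);y1=-116
print(p1)
p,y=p0,y0
for f in(.25,.5,.75,1):
    q,yy=p0+f*(p1-p0),y0+f*(y1-y0); print(delta(p,y,q,yy)); p,y=q,yy
im=cv2.imread("pics/scene0.png")[:,:,::-1]
hsv=cv2.cvtColor(np.ascontiguousarray(im),cv2.COLOR_RGB2HSV)
m=(hsv[...,0]>45)&(hsv[...,0]<90)&(hsv[...,1]>80); yy,xx=np.nonzero(m); k=(abs(xx-300)<10)&(abs(yy-222)<10)
print(xx[k].mean(),yy[k].mean(),k.sum())
s=ctrl.snapshot("scene"); w=atz(s,[xx[k].mean(),yy[k].mean()],.045)[:2];d=w-[.5737,-.0126];print(w,np.hypot(*d),np.degrees(np.arctan2(d[1],d[0])))
E
```

```text
[ 0.6552 -0.1072  0.2265]
[ 0.826   0.7636 -0.      0.0703]
[ 1.0731  0.3375 -0.      0.0703]
[ 1.1144 -0.1533 -0.      0.0703]
[ 0.942  -0.6147 -0.      0.0703]
300.0 222.0 15
[0.6217 0.0492] 0.078271579268924 52.17273746519243
```

>>> {"method": "carry_out", "body": {"deltas": [[[0.82,0.76,0,0.07,-1],[0.82,0.76,0,0.07,-1],[0.82,0.76,0,0.07,-1],[0.82,0.76,0,0.07,-1],[0.82,0.76,0,0.07,-1]]]}}

```text
clock: 1.95
tool_pos: [0.2937, 0.4604, 0.2271]
orientation: [-180.0, 0.0, -40.1]
force: [-0.6, 0.7, 0.2]
opening: 0.0533
gripper_force: 0.0
```

>>> {"method": "carry_out", "body": {"deltas": [[[1,0.32,0,0.07,-1],[1,0.32,0,0.07,-1],[1,0.32,0,0.07,-1],[1,0.32,0,0.07,-1],[1,0.32,0,0.07,-1]]]}}

```text
clock: 2.45
tool_pos: [0.4057, 0.2824, 0.2269]
orientation: [-180.0, -0.0, -65.4]
force: [0.1, 0.4, -0.2]
opening: 0.013
gripper_force: 0.0
```

>>> {"method": "carry_out", "body": {"deltas": [[[1,-0.14,0,0.07,-1],[1,-0.14,0,0.07,-1],[1,-0.14,0,0.07,-1],[1,-0.14,0,0.07,-1],[1,-0.14,0,0.07,-1]]]}}

```text
clock: 2.95
tool_pos: [0.5156, 0.1122, 0.2264]
orientation: [180.0, -0.0, -90.7]
force: [-0.1, 0.6, -1.1]
opening: 0.0004
gripper_force: 0.0
```

Run:
```python
from h import *
np.set_printoptions(precision=4,suppress=True)
o=ctrl.get_obs();p=np.array(o["tool_pos"]);y=o["orientation"][2];print(o["clock"],p,o["orientation"],o["opening"],np.array(o["force"]),np.array(o["joint_pos"]))
print(delta(p,y,at(-26,.115,-.05,.18),-116))
```

```text
2.95 [0.5156 0.1122 0.2264] [179.9963  -0.0499 -90.7042] 0.00039018253281759656 [-0.1422  0.6222 -1.0782] [ 33.6222   6.6463 -17.8294   0.043  -65.5555 -34.3442]
[ 1.088  -0.7119  0.2319  0.0703]
```

>>> {"method": "carry_out", "body": {"deltas": [[[1,-0.71,0,0.07,-1],[1,-0.71,0,0.07,-1],[1,-0.71,0,0.07,-1],[1,-0.71,0,0.07,-1],[1,-0.71,0,0.07,-1]]]}}

```text
clock: 3.45
tool_pos: [0.6554, -0.0862, 0.2265]
orientation: [-180.0, 0.0, -115.6]
force: [1.1, 1.3, 0.7]
opening: 0.0003
gripper_force: 0.0
```

Run:
```python
from h import *
np.set_printoptions(precision=4,suppress=True)
s=ctrl.snapshot("wrist");cv2.imwrite("pics/w0.png",s["color"][:,:,::-1])
o=ctrl.get_obs();p=np.array(o["tool_pos"]);y=o["orientation"][2];print(o["clock"],p,o["orientation"],np.array(o["force"]),np.array(o["joint_pos"]))
print(delta(p,y,at(-26,.115,-.05,.072),-116))
```

```text
3.5 [ 0.6579 -0.091   0.2254] [-179.9634   -0.1223 -115.7195] [ 5.7447 -1.5472  2.1511] [  8.9838  19.576   -0.9509   0.1296 -69.5128 -34.7486]
[ 0.0786 -0.0231  0.7672  0.0008]
```

View pics/w0.png

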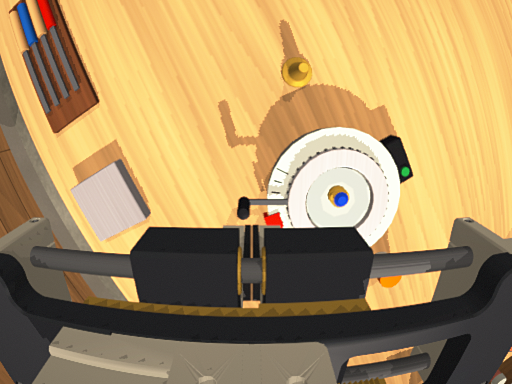

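>>> {"method": "carry_out", "body": {"deltas": [[[0.08,-0.02,0.2,0,-1],[0.08,-0.02,0.4,0,-1],[0.08,-0.02,0.6,0,-1],[0.08,-0.02,0.72,0,-1],[0.08,-0.02,0.76,0,-1]]]}}

```text
clock: 4.0
tool_pos: [0.649, -0.1005, 0.0713]
orientation: [179.7, -0.1, -115.6]
force: [-0.0, 0.5, 0.0]
opening: 0.0003
gripper_force: 0.0
```

Run:
```python
from h import *
np.set_printoptions(precision=4,suppress=True)
s=ctrl.snapshot("side");cv2.imwrite("pics/s1.png",s["color"][:,:,::-1])
a=ctrl.snapshot("scene")
f=lambda i:cv2.resize(np.ascontiguousarray(i[:,:,::-1]),(400,376),interpolation=cv2.INTER_CUBIC)
cv2.imwrite("pics/c1.png",np.hstack([f(a["color"][150:310,190:360]),f(s["color"][130:290,210:380])]))
o=ctrl.get_obs();p=np.array(o["tool_pos"]);y=o["orientation"][2];print(o["clock"],p,o["orientation"],np.array(o["force"]))
```

```text
4.1 [ 0.6505 -0.1006  0.0737] [ 179.9089   -0.0681 -115.5806] [-0.3156  0.2835  0.8361]
```

View pics/c1.png

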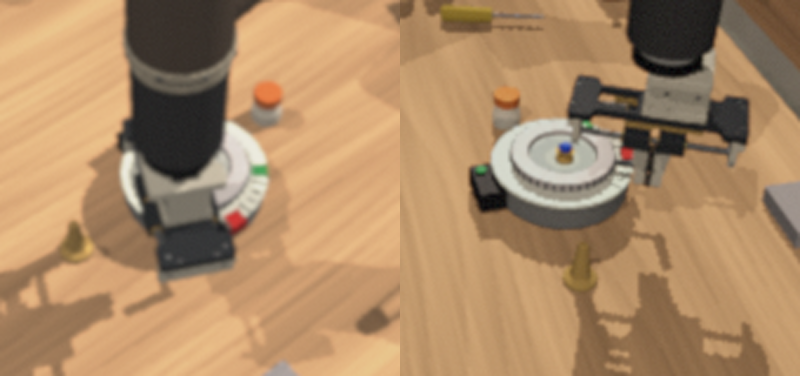

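```bash
cat >> h.py <<'E'
def rows(p,y,L,z=.0725,r=.117):
    for b,o in L: print(delta(p,y,at(b,r,o,z),b-90).tolist())
E
python3 - <<'E'
from h import *
o=ctrl.get_obs();p=np.array(o["tool_pos"]);y=o["orientation"][2]
rows(p,y,[(-26,v) for v in(-.038,-.032,-.027,-.023,-.019)]);print()
rows(at(-26,.117,-.019,.0725),-116,[(-26+a,-.019) for a in(3,6,9,12,15)])
E
```

```text
[-0.0406, -0.046, 0.0059, 0.0012]
[-0.0706, -0.0462, 0.0059, 0.0012]
[-0.0956, -0.0464, 0.0059, 0.0012]
[-0.1156, -0.0465, 0.0059, 0.0012]
[-0.1356, -0.0467, 0.0059, 0.0012]

[-0.0307, -0.0042, -0.0, -0.0083]
[-0.0617, -0.0067, -0.0, -0.0167]
[-0.0927, -0.0077, -0.0, -0.025]
[-0.1237, -0.007, -0.0, -0.0333]
[-0.1546, -0.0047, -0.0, -0.0417]
```

>>> {"method": "carry_out", "body": {"deltas": [[[-0.04,-0.046,0.006,0.001,-1],[-0.07,-0.046,0.006,0.001,-1],[-0.096,-0.046,0.006,0.001,-1],[-0.116,-0.046,0.006,0.001,-1],[-0.136,-0.046,0.006,0.001,-1]]]}}

```text
clock: 4.6
tool_pos: [0.6711, -0.0801, 0.0739]
orientation: [-180.0, 0.0, -116.0]
force: [-0.2, -0.3, -1.2]
opening: 0.0005
gripper_force: 0.0
```

>>> {"method": "carry_out", "body": {"deltas": [[[-0.031,-0.004,0,-0.0083,-1],[-0.062,-0.007,0,-0.0167,-1],[-0.093,-0.008,0,-0.025,-1],[-0.124,-0.007,0,-0.0333,-1],[-0.155,-0.005,0,-0.0417,-1]]]}}

```text
clock: 5.1
tool_pos: [0.6854, -0.0533, 0.0737]
orientation: [-180.0, -0.0, -100.9]
force: [0.5, -1.3, -0.3]
opening: 0.0003
gripper_force: 1.0
```

Run:
```python
from h import *
np.set_printoptions(precision=4,suppress=True)
s=ctrl.snapshot("side"); a=ctrl.snapshot("wrist")
f=lambda i:cv2.resize(np.ascontiguousarray(i[:,:,::-1]),(400,376),interpolation=cv2.INTER_CUBIC)
cv2.imwrite("pics/c2.png",np.hstack([f(a["color"][100:340,130:385]),f(s["color"][130:290,210:380])]))
o=ctrl.get_obs();p=np.array(o["tool_pos"]);y=o["orientation"][2];print(o["clock"],p,o["orientation"],np.array(o["force"]))
```

```text
5.2 [ 0.6855 -0.0526  0.0736] [-179.9854   -0.004  -100.8952] [-0.3672 -0.4076  0.1189]
```

View pics/c2.png

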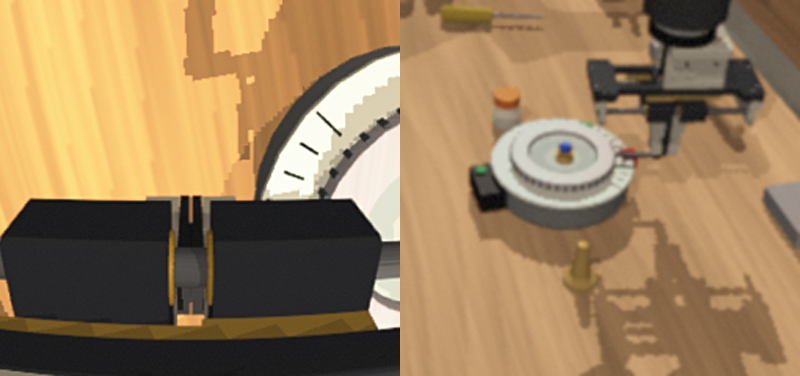

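>>> {"method": "carry_out", "body": {"deltas": [[[-0.031,-0.004,0,-0.0083,-1],[-0.062,-0.007,0,-0.0167,-1],[-0.093,-0.008,0,-0.025,-1],[-0.124,-0.007,0,-0.0333,-1],[-0.155,-0.005,0,-0.0417,-1]]]}}

```text
clock: 5.7
tool_pos: [0.6923, -0.0232, 0.0735]
orientation: [-180.0, -0.0, -86.0]
force: [0.5, -2.3, -1.0]
opening: 0.0003
gripper_force: 0.9
```

>>> {"method": "carry_out", "body": {"deltas": [[[-0.031,-0.004,0,-0.0083,-1],[-0.062,-0.007,0,-0.0167,-1],[-0.093,-0.008,0,-0.025,-1],[-0.124,-0.007,0,-0.0333,-1],[-0.155,-0.005,0,-0.0417,-1]]]}}

```text
clock: 6.2
tool_pos: [0.6912, 0.0079, 0.0736]
orientation: [-180.0, -0.0, -70.9]
force: [1.3, -2.1, 0.1]
opening: 0.0002
gripper_force: 0.9
```

>>> {"method": "carry_out", "body": {"deltas": [[[-0.031,-0.004,0,-0.0083,-1],[-0.062,-0.007,0,-0.0167,-1],[-0.093,-0.008,0,-0.025,-1],[-0.124,-0.007,0,-0.0333,-1],[-0.155,-0.005,0,-0.0417,-1]]]}}

```text
clock: 6.7
tool_pos: [0.6821, 0.0376, 0.0737]
orientation: [-180.0, -0.0, -55.9]
force: [1.6, -2.1, 0.2]
opening: 0.0003
gripper_force: 0.9
```

Run:
```python
from h import *
np.set_printoptions(precision=4,suppress=True)
S={n:ctrl.snapshot(n) for n in("scene","side")}
f=lambda i:cv2.resize(np.ascontiguousarray(i[:,:,::-1]),(400,376),interpolation=cv2.INTER_CUBIC)
cv2.imwrite("pics/c3.png",np.hstack([f(S["scene"]["color"][150:310,190:360]),f(S["side"]["color"][130:290,210:380])]))
for n,s in S.items():
    for k,z in(("pin_top",.095),("pointer",.057),("marker_mid",.049)):
        for r in ctrl.spot_point(s,k)[:1]:
            d=atz(s,r["centre"],z)[:2]-C;print(n,k,r["p"],np.hypot(*d),np.degrees(np.arctan2(d[1],d[0])))
o=ctrl.get_obs();p=np.array(o["tool_pos"]);y=o["orientation"][2];print(o["clock"],p,o["orientation"],np.array(o["force"]))
rows(p,y,[(y+90+b,-.019) for b in (3,6,9,12,15)])
b=np.radians(y+90);d=p[:2]-C;print("rad",d@[np.cos(b),np.sin(b)],"tan",d@[-np.sin(b),np.cos(b)])
```

```text
scene pin_top 0.7 0.11510065697899695 30.546595880282823
scene pointer 0.79 0.07915512441840299 30.641097011883826
scene marker_mid 0.63 0.08830890270665545 -7.654655209652473
side pin_top 0.66 0.10488561234198371 26.96952690071833
side pointer 0.86 0.06931681862879223 21.96110918060661
side marker_mid 0.53 0.08757716030598715 -16.634928424489402
7.1 [0.6818 0.0375 0.0733] [179.9933   0.0058 -56.0113] [-0.1022  0.6517 -1.0912]
[-0.0334, -0.0036, 0.004, -0.0083]
[-0.0643, -0.0061, 0.004, -0.0167]
[-0.0953, -0.0071, 0.004, -0.025]
[-0.1263, -0.0064, 0.004, -0.0333]
[-0.1573, -0.0041, 0.004, -0.0417]
rad 0.1171198716637642 tan -0.019525624871600887
```

View pics/c3.png

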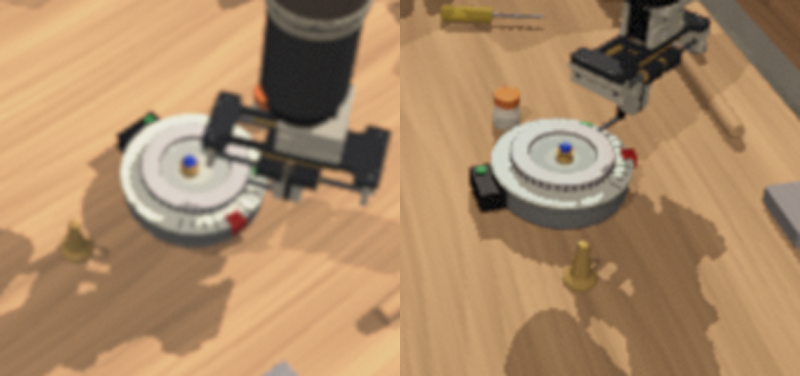

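>>> {"method": "carry_out", "body": {"deltas": [[[-0.031,-0.004,0,-0.0083,-1],[-0.062,-0.007,0,-0.0167,-1],[-0.093,-0.008,0,-0.025,-1],[-0.124,-0.007,0,-0.0333,-1],[-0.155,-0.005,0,-0.0417,-1]]]}}

```text
clock: 7.6
tool_pos: [0.6657, 0.0637, 0.0734]
orientation: [-180.0, -0.0, -40.9]
force: [1.1, -1.3, -1.1]
opening: 0.0005
gripper_force: 0.9
```

>>> {"method": "carry_out", "body": {"deltas": [[[-0.015,-0.002,0,-0.0042,-1],[-0.031,-0.004,0,-0.0083,-1],[-0.041,-0.005,0,-0.0111,-1],[-0.041,-0.005,0,-0.0111,-1]]]}}

```text
clock: 8.0
tool_pos: [0.6597, 0.0701, 0.0734]
orientation: [-180.0, 0.0, -36.9]
force: [0.3, -0.1, -1.6]
opening: 0.0006
gripper_force: 0.4
```

Run:
```python
from h import *
np.set_printoptions(precision=4,suppress=True)
S={n:ctrl.snapshot(n) for n in("scene","side")}
f=lambda i:cv2.resize(np.ascontiguousarray(i[:,:,::-1]),(400,376),interpolation=cv2.INTER_CUBIC)
cv2.imwrite("pics/c4.png",np.hstack([f(S["scene"]["color"][175:255,250:335]),f(S["side"]["color"][150:230,260:345])]))
for n,s in S.items():
    for k,z in(("pin_top",.095),("pointer",.057)):
        for r in ctrl.spot_point(s,k)[:1]:
            d=atz(s,r["centre"],z)[:2]-C;print(n,k,r["p"],np.hypot(*d),np.degrees(np.arctan2(d[1],d[0])))
o=ctrl.get_obs();p=np.array(o["tool_pos"]);y=o["orientation"][2];print(o["clock"],p,o["orientation"],np.array(o["force"]))
b=np.radians(y+90);d=p[:2]-C;print("rad",d@[np.cos(b),np.sin(b)],"tan",d@[-np.sin(b),np.cos(b)])
```

```text
scene pin_top 0.64 0.04441893185217607 -51.247641911307646
scene pointer 0.71 0.07799436949488986 48.902616491047475
side pin_top 0.84 0.10307169916982215 56.738566466969466
side pointer 0.75 0.07426345767524223 -111.75620105683409
8.3 [0.6597 0.07   0.0733] [179.9879   0.0149 -36.9542] [ 0.0381 -0.7717  0.283 ]
rad 0.11701329167608819 tan -0.019421233634590564
```

View pics/c4.png

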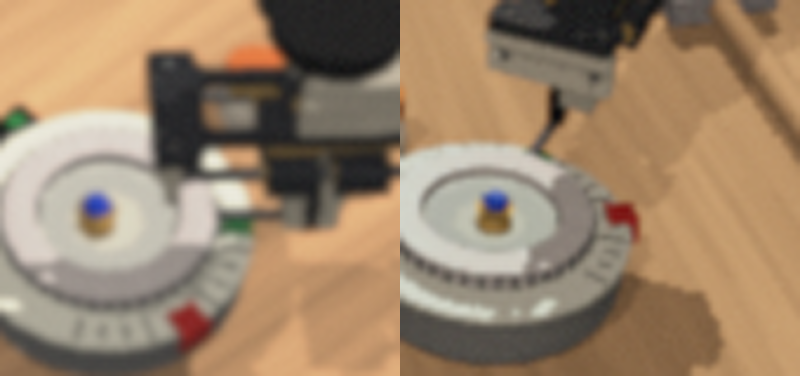

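>>> {"method": "carry_out", "body": {"deltas": [[[-0.009,-0.001,0,-0.0023,-1],[-0.018,-0.002,0,-0.0046,-1],[-0.026,-0.003,0,-0.0069,-1],[-0.026,-0.003,0,-0.0069,-1]]]}}

```text
clock: 8.7
tool_pos: [0.6559, 0.0738, 0.0734]
orientation: [-180.0, 0.0, -34.4]
force: [1.9, -0.6, -0.7]
opening: 0.0006
gripper_force: 0.5
```

Run:
```python
from h import *
np.set_printoptions(precision=4,suppress=True)
S={n:ctrl.snapshot(n) for n in("scene","side")}
for n,s in S.items():
    for r in ctrl.silhouettes(s,"lever")[:1]:
        m=np.asarray(r["mask"]); y,x=np.nonzero(m); P=np.array([atz(s,q,.0545)[:2] for q in zip(x,y)])-C
        rr=np.hypot(*P.T); k=(rr>.072)&(rr<.1); print(n,r["p"],m.sum(),k.sum(),np.degrees(np.arctan2(*P[k].mean(0)[::-1])) if k.any() else "")
    # dark pixels on annulus at lever height near expected
    hsv=cv2.cvtColor(s["color"],cv2.COLOR_RGB2HSV)
    y,x=np.nonzero((hsv[...,0]>45)&(hsv[...,0]<90)&(hsv[...,1]>70)); P=np.array([atz(s,q,.045)[:2] for q in zip(x,y)]).reshape(-1,2)-C
    b=np.degrees(np.arctan2(P[:,1],P[:,0]));rr=np.hypot(*P.T);k=(rr>.06)&(rr<.1)&(b>20)&(b<90);print("green",np.sort(b[k]),rr[k].mean() if k.any() else 0)
o=ctrl.get_obs();print(o["clock"],np.array(o["force"]))
a=cv2.cvtColor(cv2.imread("pics/side0.png"),cv2.COLOR_BGR2HSV);y,x=np.nonzero((a[...,0]>45)&(a[...,0]<90)&(a[...,1]>70));s=S["side"]
P=np.array([atz(s,q,.045)[:2] for q in zip(x,y)]).reshape(-1,2)-C
b=np.degrees(np.arctan2(P[:,1],P[:,0]));rr=np.hypot(*P.T);k=(rr>.06)&(rr<.1)&(b>20)&(b<90);print("green0 side",np.sort(b[k]))
```

```text
scene 0.58 733 5 53.9398697335565
green [49.1248 49.2112 49.2914 49.366  49.4355 51.8387 51.8532 51.8687 51.8854
 51.9034 54.2365 54.3345 54.4397 54.5527 54.6744] 0.07763201526126906
side 0.78 649 2 51.99883566575048
green [] 0
8.9 [0.9869 0.1756 0.4257]
green0 side [51.9357 53.7544]
```

>>> {"method": "carry_out", "body": {"deltas": [[[0.05,0,0,0,-1],[0.05,0,-0.15,0,-1],[0.05,0,-0.32,0,-1],[-0.1,0,-0.32,0,-1],[-0.3,0,-0.32,0,-1]]]}}

```text
clock: 9.4
tool_pos: [0.6077, 0.1072, 0.1381]
orientation: [-179.9, -0.1, -34.6]
force: [-0.4, 1.6, -0.4]
opening: 0.0003
gripper_force: 0.0
```

>>> {"method": "carry_out", "body": {"deltas": [[[-0.06,0,0,0,-1],[-0.06,0,0.15,0,-1],[-0.06,0,0.28,0,-1],[-0.06,0,0.32,0,-1],[-0.06,0,0.32,0,-1]]]}}

```text
clock: 9.9
tool_pos: [0.5963, 0.1138, 0.0722]
orientation: [179.9, 0.1, -34.5]
force: [0.0, 0.2, -0.7]
opening: 0.0002
gripper_force: 0.0
```

Run:
```python
from h import *
np.set_printoptions(precision=4,suppress=True)
S={n:ctrl.snapshot(n) for n in("scene","side","wrist")}
f=lambda i:cv2.resize(np.ascontiguousarray(i[:,:,::-1]),(400,376),interpolation=cv2.INTER_CUBIC)
cv2.imwrite("pics/c5.png",np.hstack([f(S["wrist"]["color"][80:320,130:385]),f(S["side"]["color"][150:230,260:345])]))
for n in("scene","side"):
    s=S[n]
    for k,z in(("pin_top",.095),("pointer",.057),("marker_mid",.049)):
        for r in ctrl.spot_point(s,k)[:1]:
            d=atz(s,r["centre"],z)[:2]-C;print(n,k,r["p"],np.hypot(*d),np.degrees(np.arctan2(d[1],d[0])))
    P=blob(s,"red",.049,C)
    if len(P): d=P.mean(0)-C;print(n,"red",len(P),np.hypot(*d),np.degrees(np.arctan2(d[1],d[0])))
o=ctrl.get_obs();p=np.array(o["tool_pos"]);y=o["orientation"][2];print(o["clock"],p,o["orientation"],np.array(o["force"]))
b=np.radians(y+90);d=p[:2]-C;print("b",y+90,"rad",d@[np.cos(b),np.sin(b)],"tan",d@[-np.sin(b),np.cos(b)])
rows(at(55,.117,.019,.0725),-35,[(55-a,.019) for a in(3,6,9,12,15)])
```

```text
scene pin_top 0.81 0.11436566079251476 55.69286771819054
scene pointer 0.63 0.07868328716271371 53.99203290330336
scene marker_mid 0.43 0.08514582121385915 -5.347219738335742
scene red 42 0.08972150232732988 -7.101845894882304
side pin_top 0.93 0.10845659509959282 52.48345312788636
side pointer 0.82 0.061878616222293924 43.568101653092256
side marker_mid 0.57 0.08571600408579079 -12.976367982420115
side red 21 0.08489096765055613 -6.05624996938878
10.35 [0.5969 0.1145 0.074 ] [-179.9521   -0.026   -34.4451] [ 0.3383 -0.0574 -0.0891]
b 55.5548592876114 rad 0.11721537563623863 tan 0.052408078837672296
[0.0307, -0.0042, -0.0, 0.0083]
[0.0617, -0.0067, -0.0, 0.0167]
[0.0927, -0.0077, -0.0, 0.025]
[0.1237, -0.007, -0.0, 0.0333]
[0.1546, -0.0047, -0.0, 0.0417]
```

View pics/c5.png

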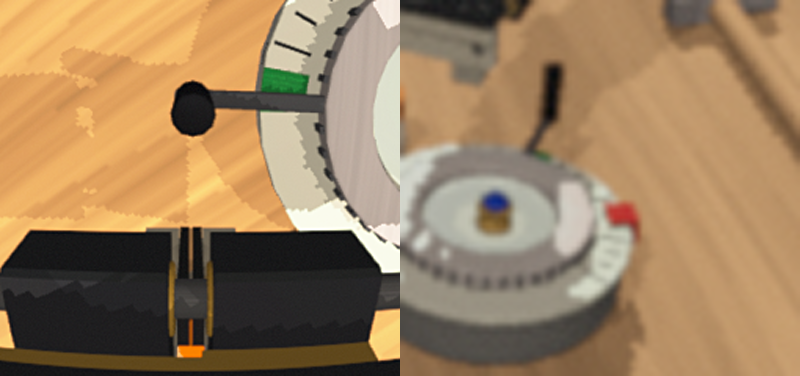

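>>> {"method": "carry_out", "body": {"deltas": [[[0.05,0,0,0,-1],[0.09,0,0,0,-1],[0.12,0,0,0,-1],[0.145,0,0,0,-1],[0.165,0,0,0,-1]]]}}

```text
clock: 10.85
tool_pos: [0.6242, 0.0953, 0.0731]
orientation: [180.0, 0.0, -34.5]
force: [-0.2, -0.4, 0.1]
opening: -0.0
gripper_force: 0.0
```

>>> {"method": "carry_out", "body": {"deltas": [[[0.031,-0.004,0,0.0083,-1],[0.062,-0.007,0,0.0167,-1],[0.093,-0.008,0,0.025,-1],[0.124,-0.007,0,0.0333,-1],[0.155,-0.005,0,0.0417,-1]]]}}

```text
clock: 11.35
tool_pos: [0.6497, 0.0789, 0.0731]
orientation: [179.9, 0.0, -49.6]
force: [-1.6, 1.4, 0.2]
opening: 0.0006
gripper_force: 0.9
```

>>> {"method": "carry_out", "body": {"deltas": [[[0.031,-0.004,0,0.0083,-1],[0.062,-0.007,0,0.0167,-1],[0.093,-0.008,0,0.025,-1],[0.124,-0.007,0,0.0333,-1],[0.155,-0.005,0,0.0417,-1]]]}}

```text
clock: 11.85
tool_pos: [0.6705, 0.0559, 0.0731]
orientation: [179.9, 0.0, -64.6]
force: [-2.4, 1.6, 1.6]
opening: 0.0007
gripper_force: 1.1
```

>>> {"method": "carry_out", "body": {"deltas": [[[0.031,-0.004,0,0.0083,-1],[0.062,-0.007,0,0.0167,-1],[0.093,-0.008,0,0.025,-1],[0.124,-0.007,0,0.0333,-1],[0.155,-0.005,0,0.0417,-1]]]}}

```text
clock: 12.35
tool_pos: [0.6845, 0.0284, 0.073]
orientation: [179.9, 0.0, -79.6]
force: [-3.1, 2.6, 0.8]
opening: 0.0003
gripper_force: 1.3
```

```bash
cat >> h.py <<'E'
def wz(s,px,z):
    K=np.array(s["camera_matrix"]);R=np.array(s["R"]);t=np.array(s["t"])
    u=np.array([(px[0]-K[0,2])/K[0,0],(px[1]-K[1,2])/K[1,1]]);th=np.hypot(*u)
    d=R.T@np.array([*(np.sin(th)*u/max(th,1e-9)),np.cos(th)]);o=-R.T@t
    return o+d*(z-o[2])/d[2]
E
python3 - <<'E'
from h import *
np.set_printoptions(precision=4,suppress=True)
s=ctrl.snapshot("wrist"); cv2.imwrite("pics/w2.png",cv2.resize(np.ascontiguousarray(s["color"][120:290,150:380,::-1]),None,fx=3,fy=3,interpolation=cv2.INTER_CUBIC))
print(np.array(s["camera_matrix"]))
for k,z in(("pin_top",.095),("pointer",.057),("marker_mid",.049),("gem_cup",.052),("stage",0)):
    for r in ctrl.spot_point(s,k)[:1]:
        w=wz(s,r["centre"],z)[:2];d=w-C;print(k,r["p"],r["centre"],w,np.hypot(*d),np.degrees(np.arctan2(d[1],d[0])))
hsv=cv2.cvtColor(s["color"],cv2.COLOR_RGB2HSV);y,x=np.nonzero(((hsv[...,0]<6)|(hsv[...,0]>172))&(hsv[...,1]>140))
P=np.array([wz(s,q,.049)[:2] for q in zip(x,y)])-C;rr=np.hypot(*P.T);k=(rr>.066)&(rr<.1);b=np.degrees(np.arctan2(P[k,1],P[k,0]));print("red",k.sum(),b.min(),b.max(),rr[k].min(),rr[k].max(),b.mean())
o=ctrl.get_obs();p=np.array(o["tool_pos"]);y=o["orientation"][2];print(o["clock"],p,o["orientation"],np.array(o["force"]))
b=np.radians(y+90);d=p[:2]-C;print("b",y+90,"rad",d@[np.cos(b),np.sin(b)],"tan",d@[-np.sin(b),np.cos(b)])
E
```

```text
[[297.3186   0.     251.1824]
 [  0.     297.3186 190.5386]
 [  0.       0.       1.    ]]
pin_top 0.93 [252.0, 230.0] [0.6864 0.0128] 0.11529030159111016 12.308289893103849
marker_mid 0.56 [305.9, 162.8] [ 0.6573 -0.0182] 0.08371513809348095 -4.371437677156343
gem_cup 0.6 [417.5, 187.5] [ 0.5735 -0.018 ] 0.006199199360735208 -92.64064383095752
stage 0.76 [388.8, 178.7] [ 0.57   -0.0115] 0.0038199375769520753 175.87367279266
red 1049 -11.487669592415607 3.2803576040822384 0.07399868031234351 0.09609668479648233 -4.417355608760282
12.65 [0.6853 0.0287 0.0734] [-179.9777   -0.0046  -79.4073] [ 0.2497 -0.2658  0.1853]
b 10.592667015190742 rad 0.11709001392715619 tan 0.019334848077124944
```

View pics/w2.png

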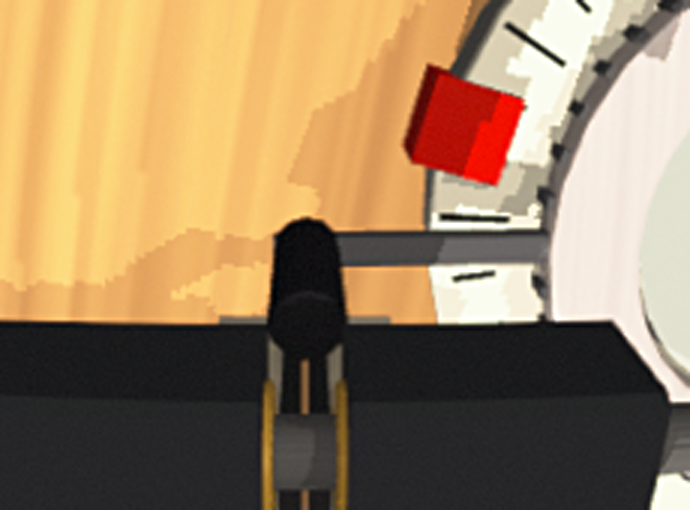

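>>> {"method": "carry_out", "body": {"deltas": [[[0.031,-0.004,0,0.0083,-1],[0.062,-0.007,0,0.0167,-1],[0.093,-0.008,0,0.025,-1],[0.124,-0.007,0,0.0333,-1],[0.124,-0.007,0,0.0333,-1]]]}}

```text
clock: 13.15
tool_pos: [0.6911, 0.0043, 0.0734]
orientation: [-180.0, 0.0, -91.5]
force: [0.2, 0.3, -0.1]
opening: 0.0003
gripper_force: 0.1
```

```bash
cat > rel.py <<'E'
from h import *
np.set_printoptions(precision=4,suppress=True)
s=ctrl.snapshot("wrist"); im=s["color"]; hsv=cv2.cvtColor(im,cv2.COLOR_RGB2HSV)
def polar(m,z):
    y,x=np.nonzero(m); P=np.array([wz(s,q,z)[:2] for q in zip(x,y)]).reshape(-1,2)-C
    return np.hypot(*P.T),np.degrees(np.arctan2(P[:,1],P[:,0]))
r,b=polar(((hsv[...,0]<6)|(hsv[...,0]>172))&(hsv[...,1]>140)&(hsv[...,2]>90),.049); k=(r>.07)&(r<.1)
print("red",k.sum(),np.percentile(b[k],[1,50,99]),"mid",(np.percentile(b[k],1)+np.percentile(b[k],99))/2,b[k].mean())
o=ctrl.get_obs();p=np.array(o["tool_pos"]);y=o["orientation"][2]
r,b=polar((hsv[...,2]<115)&(hsv[...,1]<70),.057); k=(r>.072)&(r<.102)&(abs(b-y-90)<7)
print("lever",k.sum(),np.percentile(b[k],[2,50,98]),"nominal",y+90,o["clock"],np.array(o["force"]))
g=ctrl.spot_point(s,"pin_top")
if g: d=wz(s,g[0]["centre"],.095)[:2]-C; print("pin",g[0]["p"],np.hypot(*d),np.degrees(np.arctan2(d[1],d[0])))
import sys
if len(sys.argv)>1: cv2.imwrite(sys.argv[1],cv2.resize(np.ascontiguousarray(im[120:290,150:380,::-1]),None,fx=3,fy=3,interpolation=cv2.INTER_CUBIC))
E
python3 rel.py pics/w3.png
```

```text
red 694 [-11.7165  -6.5216  -1.7715] mid -6.7439971192377195 -6.555275303659888
lever 507 [-3.129  -0.8687  1.4634] nominal -1.3829910402251784 13.2 [ 0.1855  0.6724 -0.3296]
pin 0.7 0.11634389084924372 -0.6881839979862829
```

View pics/w3.png

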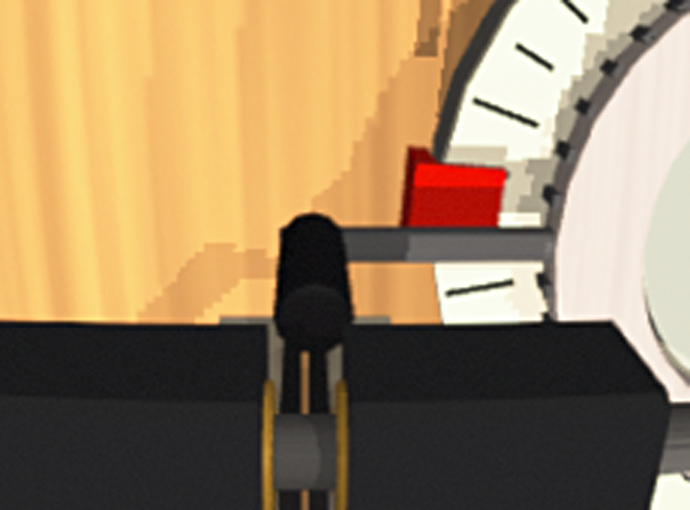

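>>> {"method": "carry_out", "body": {"deltas": [[[0.012,-0.002,0,0.0032,-1],[0.024,-0.003,0,0.0064,-1],[0.038,-0.005,0,0.0103,-1],[0.038,-0.005,0,0.0103,-1]]]}}

```text
clock: 13.65
tool_pos: [0.6919, -0.0034, 0.0734]
orientation: [-180.0, 0.0, -95.3]
force: [-0.1, 1.2, -0.1]
opening: 0.0007
gripper_force: 0.6
```

```bash
python3 rel.py pics/w4.png
```

```text
red 557 [-12.3148  -7.6158   2.6588] mid -4.828008950893494 -6.2836608349881455
lever 506 [-6.9285 -4.6294 -2.2737] nominal -5.196867246110926 13.7 [-0.0159  1.0376  0.3634]
pin 0.85 0.1152941756190239 -3.7829791753202477
```

View pics/w4.png

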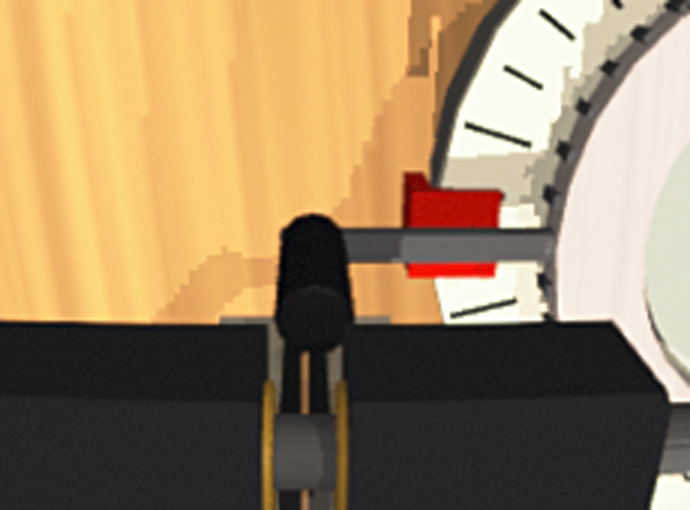

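Run:
```python
from h import *
np.set_printoptions(precision=4,suppress=True)
s=ctrl.snapshot("wrist");R=np.array(s["R"]);o=-R.T@s["t"];p=np.array(ctrl.get_obs()["tool_pos"])
print("cam",o,"axis",R[2],"tcp",p)
f=lambda u,v,z:(lambda d:(np.hypot(*d),np.degrees(np.arctan2(d[1],d[0]))))(wz(s,[150+u/3,120+v/3],z)[:2]-C)
for n,u,v,z in[("red up",455,190,.049),("red low",455,275,.049),("red low if wall bottom",455,275,.045),("red left",408,232,.049),("red right",500,232,.049),("lev up",455,229,.057),("lev low",455,262,.057),("lev up r",540,229,.057),("lev low r",540,262,.057),("lev up L",400,229,.057),("lev low L",400,262,.057)]: print(n,f(u,v,z))
for n in("scene","side"):
    q=ctrl.snapshot(n);P=blob(q,"red",.049,C);d=P.mean(0)-C;print(n,len(P),np.degrees(np.arctan2(d[1],d[0])))
    for k,z in(("pin_top",.095),("pointer",.057),("marker_mid",.049)):
        for r in ctrl.spot_point(q,k)[:1]:
            d=atz(q,r["centre"],z)[:2]-C;print(n,k,r["p"],np.hypot(*d),np.degrees(np.arctan2(d[1],d[0])))
```

```text
cam [ 0.6845 -0.0799  0.2318] axis [ 0.0254  0.2832 -0.9587] tcp [ 0.6919 -0.0033  0.0734]
red up (np.float64(0.08427239330014519), np.float64(-10.922092642552222))
red low (np.float64(0.08359440481774134), np.float64(2.3896214119929957))
red low if wall bottom (np.float64(0.08308138125226537), np.float64(3.486360160848834))
red left (np.float64(0.09373695656727982), np.float64(-4.573828983548722))
red right (np.float64(0.07333095882377963), np.float64(-4.347286881377163))
lev up (np.float64(0.08490105270276306), np.float64(-6.668955722950242))
lev low (np.float64(0.08464502141226064), np.float64(-1.7416184016479939))
lev up r (np.float64(0.06654746002517621), np.float64(-7.018408364563415))
lev low r (np.float64(0.06610862268439155), np.float64(-0.6209088942050714))
lev up L (np.float64(0.09643736690942084), np.float64(-6.510189535748475))
lev low L (np.float64(0.09630438767134121), np.float64(-2.2035460441433488))
scene 19 -9.989671906396403
scene pin_top 0.76 0.11564096978296916 -5.824444434400291
scene pointer 0.85 0.08554425202293195 -5.217227512632138
scene marker_mid 0.59 0.08155385750861387 -5.870610190854883
side 14 -8.376635903225809
side pin_top 0.87 0.11605143237631017 -4.3873524511963815
side pointer 0.76 0.08314184133594563 -19.7502942962003
side marker_mid 0.59 0.08515192577205596 -19.63051917353736
```

>>> {"method": "carry_out", "body": {"deltas": [[[-0.04,0,0,0,-1],[-0.12,0,0,0,-1],[-0.15,0,-0.12,0,-1],[-0.15,0,-0.35,0,-1],[-0.15,0,-0.6,0,-1]]]}}

```text
clock: 14.7
tool_pos: [0.6937, 0.0281, 0.1932]
orientation: [179.8, -0.1, -95.1]
force: [1.6, -0.0, 0.4]
opening: 0.0006
gripper_force: 0.0
```

>>> {"method": "carry_out", "body": {"deltas": [[[-0.1,0,-0.1,0,-1],[-0.25,0,-0.1,0,-1],[-0.25,0,-0.1,0,-1],[-0.25,0,-0.1,0,-1]]]}}

```text
clock: 15.1
tool_pos: [0.6988, 0.0782, 0.2131]
orientation: [180.0, -0.0, -95.1]
force: [-1.2, -0.3, -0.7]
opening: 0.0007
gripper_force: 0.0
```

Run:
```python
from h import *
np.set_printoptions(precision=4,suppress=True)
s=ctrl.snapshot("wrist"); im=s["color"]; q=ctrl.snapshot("scene");e=ctrl.snapshot("side")
px=np.array([[x,y] for y in range(384) for x in range(512)]); 
W=np.array([wz(s,p,.049)[:2] for p in px])-C; j=np.argmin(abs(W[:,0]-.086)+abs(W[:,1]+.006)); u,v=px[j]; print(u,v)
f=lambda i:cv2.resize(np.ascontiguousarray(i[:,:,::-1]),(400,376),interpolation=cv2.INTER_CUBIC)
u0,v0=max(0,min(u-53,406)),max(0,min(v-50,284))
cv2.imwrite("pics/c6.png",np.hstack([f(im[v0:v0+100,u0:u0+106]),f(e["color"][130:290,210:380])])); print(u0,v0)
hsv=cv2.cvtColor(im,cv2.COLOR_RGB2HSV);m=((hsv[...,0]<6)|(hsv[...,0]>172))&(hsv[...,1]>140)
y,x=np.nonzero(m);P=np.array([wz(s,p,.049)[:2] for p in zip(x,y)])-C;r=np.hypot(*P.T);b=np.degrees(np.arctan2(P[:,1],P[:,0]));k=(r>.078)&(r<.092)
print("red",np.percentile(b[k],[1,99]),k.sum(), np.histogram(b[k],bins=np.arange(-14,6)))
o=ctrl.get_obs();print(o["clock"],o["tool_pos"],np.array(o["force"]))
```

```text
279 85
226 35
red [-10.5438   2.5109] 145 (array([ 0,  0,  0,  9, 18, 17, 16,  7,  0,  0,  0,  0, 15, 20, 18, 17,  8,
        0,  0]), array([-14, -13, -12, -11, -10,  -9,  -8,  -7,  -6,  -5,  -4,  -3,  -2,
        -1,   0,   1,   2,   3,   4,   5]))
15.25 [0.6988 0.0764 0.2128] [ 0.0427 -0.591  -0.0989]
```

View pics/c6.png

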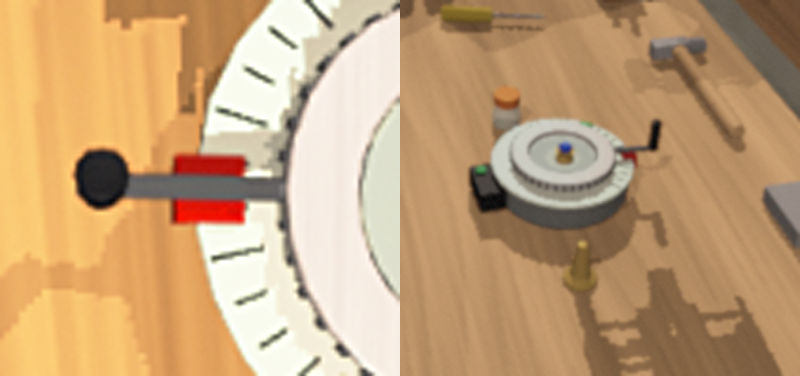

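The wrist view (left) shows the lever across the middle of the red marker, at crop row 187 between red edges at rows 157 and 222, with red on both sides. The right view shows the gem, jar and cone where they were, and the gripper is clear.

```bash
python3 -c "
from plant import ctrl
print(ctrl.close_job())"
```

```text
the job is handed in; nothing more can be done
None
```

I pushed the lever onto the green band, then back to the middle of the red marker with red showing on both sides. I then drew the arm clear and handed the job in at about 15 s; the gem, jar and ring cone look undisturbed.

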